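Prop the drying cabinet's door ajar with its stay

TASK

Prop the drying cabinet's sprung door ajar with its stay: take the flat bar by its ball knob, push the door open with it, and drop the middle of the bar's three holes over the peg on the cabinet's roof, so that the bar lies flat and holds the door when you let go. The peg is clamped somewhere along its slot, so feel for it gently and never force the bar down on it, and leave the three small things standing round the cabinet where they are.

Things in the scene. Friction and masses are not known exactly. Their poses are not given: they have to be found in the camera images.
- cabinet: White sheet-metal drying cabinet, fixed to the worktop, 180 deep (x) x 200 wide (y) x 140 high, two white filter cassettes inside. Origin: centre of its underside; x points to its back, y to its left seen from the robot, z up; the flat roof is at z = 140 mm. The door closes its front, at x = -94 mm.
- door (a joint): Opening angle (rad) of the clear door in an aluminium frame, 196 wide; 0 = shut. Its upright hinge is at the left end of the front, so the free right edge swings out towards the robot; range 0 to 1.2. A spring always pulls it shut: 0.35 N m/rad x (angle + 0.6 rad), that is 1.6 N at the stay's pivot when shut and about 3 N at 30 degrees.
- door_hinge (a point): Point on the door's upright hinge axis, at roof height: x = -94, y = +100, z = 140 mm in the cabinet's frame. Axes as the cabinet's.
- stay: The stay: flat steel bar 26 wide, 5 thick, about 200 long, 150 g. Origin: at its pivot, on the bar's underside, 141 mm above the worktop; the pivot sits on the door's top rail, 130 mm from the hinge axis. x runs along the bar to its free end, z up. It swings freely sideways and upwards at the pivot; a stop keeps it from sinking below level (flat, 1 mm above the roof).
- middle_hole (a point): Centre of the middle one of the bar's three round 13 mm holes, at the underside; they lie on its centre line 64, 96 and 128 mm from the pivot. Axes as the stay's.
- stay_knob (a point): Centre of the black ball knob, 22 mm diameter, on a 9 mm stem near the bar's free end: 173 mm from the pivot, 33 mm above the bar's underside. It is fixed to the bar and turns with it. The place to grip. At the start the bar is level, turned aside to the cabinet's left; moving the knob lengthwise along the bar pushes or pulls the door.
- slot_mid (a point): Middle of the slot in the roof: x = -60, y = -30, z = 140 mm in the cabinet's frame and axes; the slot runs along x. In it stands an upright steel peg, 9 mm diameter, 14 mm high above the roof, clamped fast up to 10 mm before or behind this point (y always 0); its place is not measured. With the middle hole on it the door is open about 0.4 to 0.6 rad.
- vial: Small amber vial with a blue cap, 24 diameter x 62 high, standing loose on the worktop left of the cabinet. Origin: centre of its underside.
- tin: Round tin with a red lid, 64 diameter x 42 high, standing loose left of the cabinet. Origin: centre of its underside.
- cell: Rectangular battery block, 18 x 27 x 48 high, standing loose right of the cabinet. Origin: centre of its underside.

How it is judged:
By the outcome, as a careful person would: the job done as asked, in the order asked, and still so for the second after the job is handed in, with the robot touching nothing.
It also fails if it takes over 51 s, if anything falls off the work surface, if the arm or the gripper's body presses on something with over 40 N, if the wrist force passes 120 N, or if a joint passes its speed limit or range.

ROBOT

A 6-joint arm with a two-finger parallel gripper is mounted at the origin on a cart in front of the work surface, level with it; the furniture and walls round the work are solid. World frame = base frame: x ahead of the robot, y to its left, z up, the work surface at z = 0. Lengths are in mm, angles in rad, forces in N, time in s.
With the tool pointing down it reaches from about 225 to 725 mm from the base axis. Payload 3.1 kg.
Tool frame: the origin (TCP) lies at the very end of the fingers, on their centre line; the grasp point (between the pads) lies 19 mm behind it (robot.pinch_z is the distance from the TCP to the grasp point, in mm); z points along the fingers, y is the direction in which the jaws open and shut (so a half turn about z gives the same grasp; the last joint's range is limited). The gripper opens to 85 mm and grips with 20 to 120 N. Pads are 22 mm wide; open, the fingers measure 114 mm over their backs; the gripper's body (76 mm by 85 mm) begins 54 mm behind the grasp point. The pads swing forward as they close: fully open they stand 13 mm farther back than shut.
Start: joints at [0.974, 0.048, 0.099, 1.622, 0, 1.443], TCP at [237.209, 468.347, 231.312] pointing down, gripper open.
Joint ranges: [-2.91, 2.91], [-0.99, 1.94], [-1.21, 1.42], [-2.12, 2.29], [-1.49, 1.47], [-3.14, 3.14]. Speed limits (rad/s): [2.79, 2.79, 3.14, 3.14, 3.14, 3.14].

INTERFACE

Orientations are given as a 3x3 rotation matrix whose columns are the frame's x, y, z axes.
In Python, from plant import robot, status, capture, calibration, workorder, find_in, outline_of, pinpoint gives the robot as it stands. Calls block until the motion is done:
- robot.move_ptp(position, orientation): joint-space move of the TCP to a pose.
- robot.servo_line(position, ori=None, speed=150): straight line of the TCP; ori=None keeps the orientation; speed is the mean speed in mm/s.
- robot.movej(angles): joint-space move.
- robot.command_gripper(opening): finger opening in mm; the grip force is fixed at half the most; returns when the fingers have stopped.
- robot.hold(seconds).
- robot.ik(position, orientation): joint angles nearest the present ones, or None.
- status.get_obs(): the state.
- capture(name): name is "scene" or "top"; returns the picture (420x560x3 uint8, red, green, blue); there is no depth.
- calibration(name): a dict with "fx", "fy", "cx", "cy" (pixels), "dist" ([k1, k2, p1, p2, k3] as OpenCV has them; the pictures are not rectified), "eye" and "rotation" of the camera in the world. Camera axes: x right, y up, looking along -z (the intrinsics and any distortion apply to the point x, -y, -z); pixel columns grow to the right and rows downward; lengths in mm; the calibration is good to about 2 mm. A picture is of the moment at which its call begins. calibration takes no time and is no camera call.
A pose or a line that the arm cannot do raises robot.MotionError and nothing moves.
- workorder.hand_in(): hands the job in, once; it reports no verdict.
Trained networks look in the newest picture that a camera, given by its name, has taken for a name from the list of things; names that differ only in an ending like _2 or _b are one class to them, and where a whole thing is asked for, a point or a joint stands for the part that bears it (a point fixed in the world has none). Each returns a list of dicts, best first, with "score" (0 to 1); they miss things now and then, are a little off and sometimes report something else, mostly with a low value. They report only what shows in the picture. A call takes as long as a camera call.
- find_in(camera, thing): "rect" ([centre column, centre row, width, height] as shares, 0 to 1, of the picture: columns of its width, rows of its height, round what is visible of it).
- outline_of(camera, thing): "mask" (420x560 bool, what is visible of it) and "rect" ([centre column, centre row, width, height] as shares, 0 to 1, of the picture: columns of its width, rows of its height, round what is visible of it).
- pinpoint(camera, thing): "xy" ([column, row] as shares, 0 to 1, of the picture: columns of its width, rows of its height: a listed point, or the origin of a listed thing).
The state is a dict: "t": time; "qpos": joint angles; "dq": joint speeds; "joint_torque": joint torques, N m; "position": TCP position; "tcp_rot": TCP orientation; "ft_force": force on the tool from outside, world axes, zero at the start; "wrist_torque": the same for the moment, N m; "gripper_width": finger opening in mm.
Only numpy, scipy, OpenCV 4.12 (cv2) and the standard library are available. Lean on these libraries where they do the work, as an engineer would, in place of code of your own. Each camera call takes 0.05 s, during which the arm holds its last target. There are 200 camera calls.

## Working session

There is one attempt and no reset: what is moved stays moved. The work goes in short steps, each a Python script; the robot and the scene stay as the last script left them, time stands still between calls to the robot, and variables do not carry over. Pictures are saved under pics/ and viewed, about 8 in all and at most 12, crops included, and the job is handed in when it is done.

```bash
ls; mkdir -p pics; python3 - <<'E'
from plant import *
import cv2,numpy as np
for c in("scene","top"):
    im=capture(c); cv2.imwrite(f"pics/{c}0.png",im[:,:,::-1])
    k=calibration(c); print(c,k)
    for t in("door_hinge","stay","stay_knob","middle_hole","slot_mid","cabinet","vial","tin","cell"):
        r=pinpoint(c,t)
        print(t,[(np.round(np.array(x["xy"])*[560,420],1).tolist(),round(x["score"],2)) for x in r[:2]])
print(status.get_obs())
E
```

```text
pics
scene {'fx': 392.52551406275575, 'fy': 392.52551406275575, 'cx': 269.3200213575123, 'cy': 204.23006284877636, 'dist': array([0.00904251, 0.        , 0.        , 0.        , 0.        ]), 'eye': array([ -27.66899559, -463.02575605,  458.84612234]), 'rotation': array([[ 0.71017693,  0.28733839, -0.64271719],
       [-0.70401258,  0.28481867, -0.65057253],
       [-0.00387661,  0.91450258,  0.40456149]])}
door_hinge [([213.9, 189.8], 0.63)]
stay [([241.3, 204.4], 0.72)]
stay_knob [([237.2, 163.1], 0.58)]
middle_hole [([242.8, 191.5], 0.7)]
slot_mid [([258.6, 203.2], 0.93)]
cabinet [([277.5, 251.3], 0.8)]
vial [([199.5, 223.5], 0.55)]
tin [([201.0, 221.6], 0.72)]
cell [([292.4, 287.2], 0.7)]
top {'fx': 546.1313547736906, 'fy': 546.1313547736906, 'cx': 283.91869141963076, 'cy': 215.07567322095608, 'dist': array([-0.09332354,  0.        ,  0.        ,  0.        ,  0.        ]), 'eye': array([  64.63121266,   83.44143328, 1120.30643376]), 'rotation': array([[-0.00257696,  0.90953851, -0.41561166],
       [-0.99998338, -0.00448692, -0.00361903],
       [-0.00515646,  0.41559543,  0.909
[... 438 characters left out ...]
47e-06,  1.44304664e+00]), 'dq': array([ 9.01334994e-05,  1.76210041e-03, -8.73242928e-04,  4.79854976e-04,
        8.37809268e-04, -1.20717053e-03]), 'joint_torque': array([-3.16608548e-04, -3.38654280e+01,  3.20168102e+01,  1.01604688e-03,
       -2.00655190e-04,  2.04808650e-06]), 'position': array([237.2152724 , 468.36499811, 231.3267005 ]), 'tcp_rot': array([[-8.92094349e-01,  4.51849169e-01,  3.33125850e-05],
       [ 4.51849170e-01,  8.92094348e-01,  4.66736964e-05],
       [-8.62849788e-06,  5.66896047e-05, -9.99999998e-01]]), 'ft_force': array([ 0.45415969, -0.06908557, -0.0944873 ]), 'wrist_torque': array([-0.02270563, -0.02382127,  0.00749903]), 'gripper_width': 85.27891585343781}
```

View both.

View pics/scene0.png

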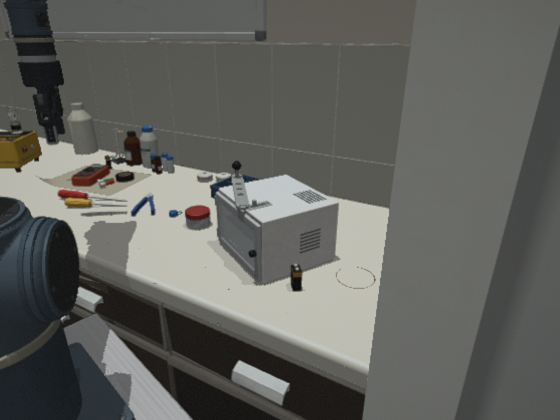

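```bash
cat > h.py <<'E'
from plant import *
import cv2,numpy as np
def ray(c,px):
    k=calibration(c);K=np.array([[k["fx"],0,k["cx"]],[0,k["fy"],k["cy"]],[0,0,1]])
    u=cv2.undistortPoints(np.array([[px]],float),K,k["dist"])[0,0]
    return k["eye"],k["rotation"]@np.array([u[0],-u[1],-1])
def at_z(c,px,z):
    e,d=ray(c,px);return e+d*(z-e[2])/d[2]
def proj(c,P):
    k=calibration(c);K=np.array([[k["fx"],0,k["cx"]],[0,k["fy"],k["cy"]],[0,0,1]])
    p=(np.atleast_2d(P)-k["eye"])@k["rotation"]*[1,-1,-1]
    return cv2.projectPoints(p,np.zeros(3),np.zeros(3),K,k["dist"])[0][:,0]
def crop(c,name,P,w=70,s=5):
    im=capture(c);u,v=proj(c,P)[0].astype(int)
    x0,y0=max(u-w,0),max(v-int(w*.75),0)
    cv2.imwrite("pics/"+name,cv2.resize(im[y0:v+int(w*.75),x0:u+w,::-1],None,fx=s,fy=s,interpolation=2))
    print("crop origin",x0,y0,"scale",s)
    return im
def pp(c,t):
    r=pinpoint(c,t);return (np.array(r[0]["xy"])*[560,420],r[0]["score"]) if r else (None,0)
E
python3 - <<'E'
from h import *
im=cv2.imread("pics/top0.png");cv2.imwrite("pics/top0c.png",cv2.resize(im[150:320,150:400],None,fx=3.2,fy=3.2,interpolation=2))
Z=dict(door_hinge=140,stay=141,stay_knob=174,middle_hole=141,slot_mid=140,cabinet=0,vial=0,tin=0,cell=0)
T=dict(door_hinge=[225.8,241.8],stay=[292,258.4],stay_knob=[217.3,202.6],middle_hole=[249.3,230.1],slot_mid=[295,242.8],cabinet=[288.2,234.8],vial=[220,229.3],tin=[184.3,254.3],cell=[345.3,264.9])
S=dict(door_hinge=[213.9,189.8],stay=[241.3,204.4],stay_knob=[237.2,163.1],middle_hole=[242.8,191.5],slot_mid=[258.6,203.2],cabinet=[277.5,251.3],vial=[199.5,223.5],tin=[201,221.6],cell=[292.4,287.2])
for t in Z:print(t,at_z("top",T[t],Z[t]).round(),at_z("scene",S[t],Z[t]).round())
E
```

```text
door_hinge [456. 200. 140.] [448. 192. 140.]
stay [421.  72. 141.] [437.  87. 141.]
stay_knob [524. 216. 174.] [540. 219. 174.]
middle_hole [480. 155. 141.] [485. 137. 141.]
slot_mid [454.  66. 140.] [467.  69. 140.]
cabinet [528.  79.   0.] [528.  74.   0.]
vial [542. 231.   0.] [486. 316.   0.]
tin [483. 307.   0.] [495. 322.  -0.]
cell [457. -45.   0.] [451. -42.   0.]
```

View pics/top0c.png

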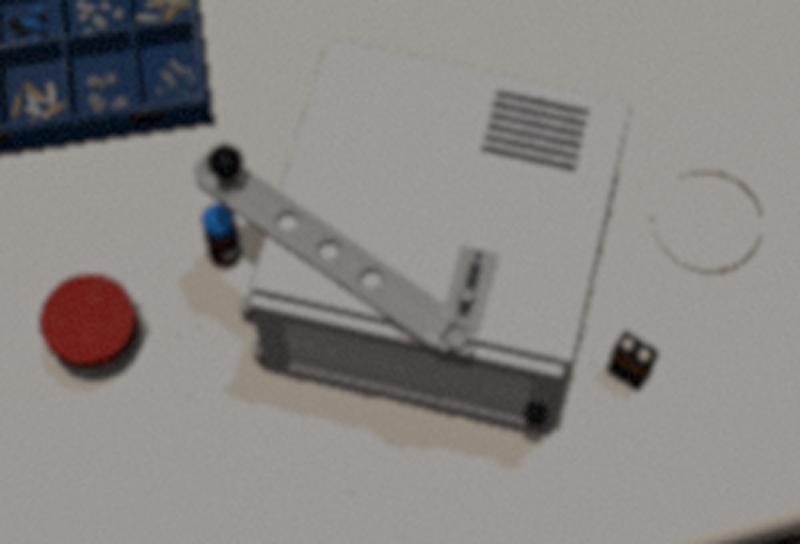

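```bash
cat > fit.py <<'E'
from h import *
from scipy.optimize import least_squares
top=np.array([[328,42],[628,105],[288,222],[330,250],[372,280],[224,160]])/3.2+150
def world(p,c):
    s,k=np.sin(p[2]),np.cos(p[2]);c=np.atleast_2d(c)
    return np.c_[p[0]+k*c[:,0]-s*c[:,1],p[1]+s*c[:,0]+k*c[:,1],c[:,2]]
def model(p):
    f=lambda r,z:[-94+r*np.cos(p[3]),-30+r*np.sin(p[3]),z]
    return world(p,[[90,100,140],[90,-100,140],f(128,146),f(96,146),f(64,146),f(173,174)])
r=least_squares(lambda p:(proj("top",model(p))-top).ravel(),[528,77,-.2,1.0])
if __name__=="__main__":
    p=r.x;print(p.round(3),r.fun.reshape(-1,2).round(1).tolist())
    print("knob",model(p)[-1],"slot",world(p,[[-60,-30,140]]), "cell?")
    M=model(p);print("scene proj",proj("scene",M).round(1).tolist())
    for c in("top","scene"):
        im=cv2.imread(f"pics/{c}0.png");u,v=proj(c,world(p,[[-60,-30,145]]))[0]
        pe=proj(c,world(p,[[-70,-30,140],[-60,-30,140],[-50,-30,140],[-60,-30,154]]));print(c,pe.round(1).tolist())
        x0,y0=int(u)-35,int(v)-35;C=cv2.resize(im[y0:y0+70,x0:x0+50 if 0 else x0+50],None,fx=8,fy=8,interpolation=2)
        for a in pe:cv2.circle(C,tuple(int(t) for t in (a+.5-[x0,y0])*8),2,(0,0,255),-1)
        cv2.imwrite(f"pics/{c}z.png",C);print(x0,y0)
    a,b=cv2.imread("pics/topz.png"),cv2.imread("pics/scenez.png");cv2.imwrite("pics/z.png",np.hstack([a[:560,:400],b[:560,:400]]))
E
python3 fit.py
```

```text
[ 5.21259e+02  7.82970e+01 -2.46000e-01  1.15600e+00] [[-0.7, -0.8], [0.6, -0.1], [0.1, -0.1], [-0.4, 0.3], [-0.6, 0.2], [1.0, 0.4]]
knob [528.84815706 208.72279124 174.        ] slot [[455.76581926  63.78332283 140.        ]] cell?
scene proj [[284.3, 173.9], [337.5, 202.0], [237.6, 183.2], [238.3, 188.4], [239.1, 194.0], [236.3, 165.1]]
top [[295.0, 246.5], [296.2, 241.8], [297.4, 237.1], [296.3, 239.1]]
261 205
scene [[251.7, 206.6], [256.1, 205.6], [260.5, 204.5], [256.0, 199.1]]
221 168
```

View pics/z.png

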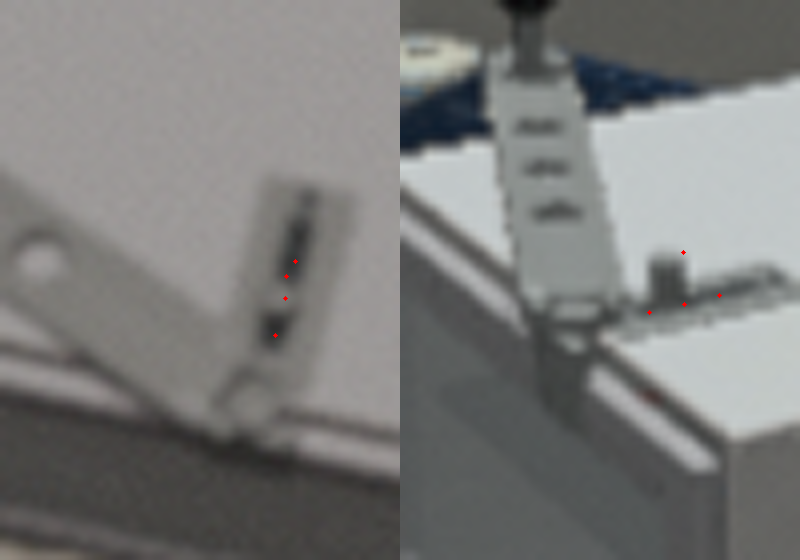

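```bash
cat > s1.py <<'E'
from h import *
import fit
p=fit.r.x
# triangulate knob by dark blob
pts=[]
for c in("top","scene"):
    im=cv2.imread(f"pics/{c}0.png").max(2);u,v=proj(c,[529,209,174])[0].round().astype(int)
    w=8;sub=im[v-w:v+w+1,u-w:u+w+1]<45
    n,l,st,ce=cv2.connectedComponentsWithStats(sub.astype(np.uint8))
    i=1+np.argmax(st[1:,4]);pts.append(ce[i]+[u-w,v-w]);print(c,pts[-1],st[i])
A=[];b=[]
for c,q in zip(("top","scene"),pts):
    e,d=ray(c,q);d/=np.linalg.norm(d);P=np.eye(3)-np.outer(d,d);A.append(P);b.append(P@e)
k=np.linalg.lstsq(np.vstack(A),np.hstack(b),rcond=None)[0];print("knob",k,at_z("top",pts[0],174),at_z("scene",pts[1],174),proj("top",k)-pts[0])
yaw=p[2]+p[3]
for s in(0,np.pi):
    x=np.array([np.cos(yaw+s),np.sin(yaw+s),0]);z=np.array([0,0,-1.]);R=np.c_[x,np.cross(z,x),z]
    print(robot.ik([k[0],k[1],215],R))
print(robot.pinch_z,status.get_obs()["t"])
E
python3 s1.py
```

```text
top [220.24675325 201.36363636] [ 3  4  9 12 77]
scene [236.08474576 165.11864407] [ 4  4  9  9 59]
knob [527.89810489 209.69116883 173.53847031] [526.76454321 210.08846823 174.        ] [528.35046471 208.82008458 174.        ] [[ 0.25858694 -0.42365684]]
[0.26005515 0.15768711 0.18512873 1.59823795 0.         2.4908013 ]
[ 0.26005515  0.15768711  0.18512873  1.59823795  0.         -0.65079136]
18.700000000000003 1.0
```

```bash
cat > kin.py <<'E'
from fit import *
p=r.x.copy()
def pose(th,ph,psi,dz=0,dxy=(0,0)):
    "door angle, bar yaw in the cabinet frame, bar pitch -> TCP position, orientation"
    piv=world(p,[[-94-130*np.sin(th),100-130*np.cos(th),141]])[0]
    a=ph+p[2];c,s=np.cos(psi),np.sin(psi)
    xb=np.array([c*np.cos(a),c*np.sin(a),s]);yb=np.array([-np.sin(a),np.cos(a),0]);zb=np.cross(xb,yb)
    return piv+173*xb+(33-robot.pinch_z)*zb+[dxy[0],dxy[1],dz],np.c_[-xb,yb,-zb]
def show(tag=""):
    o=status.get_obs();print(tag,"t%.2f"%o["t"],o["position"].round(1),"F",o["ft_force"].round(1),"T",o["wrist_torque"].round(2),"w%.1f"%o["gripper_width"],flush=True);return o
E
python3 - <<'E'
from kin import *
P,R=pose(0,p[3],0);print(P)
P=np.array([528,209.5,155.])
robot.move_ptp(P+[0,0,50],R);robot.command_gripper(50);show()
robot.servo_line(P,R,speed=80);show()
robot.command_gripper(0);show("grip")
crop("top","g1.png",P,70,5)
E
```

```text
[528.84815706 208.72279124 155.3       ]
 t3.26 [527.9 209.7 205. ] F [-0.5 -0.9 -0.3] T [-0.01 -0.02  0.04] w49.9
 t4.03 [528.1 209.5 155.2] F [-0.1 -0.8  0.5] T [ 0.04 -0.06 -0.03] w50.1
grip t4.43 [528.5 209.8 155.7] F [1.3 0.8 0.4] T [ 0.13 -0.09  0.02] w18.7
crop origin 151 153 scale 5
```

View pics/g1.png

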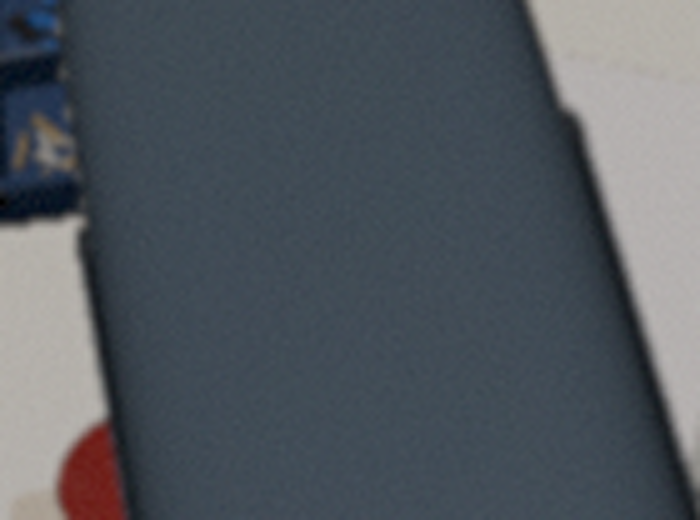

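```bash
python3 - <<'E'
from kin import *
d=np.array([528.2,209.5,155.3])-pose(0,p[3],0)[0]
for psi in(.12,.25):
    robot.servo_line(*[*pose(0,p[3],psi,dxy=d[:2])],speed=60);show("lift")
for th,ph in((.0,.85),(.15,.6),(.35,.45)):
    robot.servo_line(*pose(th,ph,.25),speed=80);show((th,ph))
crop("scene","g2.png",world(p,[[-90,-10,160]])[0],60,6)
for t,z in(("stay_knob",174),):print(pp("scene",t))
E
```

```text
lift t4.98 [526.7 207.3 176.1] F [ 1.1  1.1 -0.6] T [ 0.23 -0.27  0.05] w18.8
lift t5.51 [523.  202.6 197.5] F [1.5 1.8 0.2] T [ 0.19 -0.18  0.14] w18.7
(0.0, 0.85) t6.30 [558.  165.9 197.7] F [2.2 4.1 1.4] T [ 0.52 -0.34 -0.08] w18.5
(0.15, 0.6) t6.83 [558.4 135.4 198. ] F [4.6 2.1 1.2] T [ 0.47 -0.55 -0.14] w18.7
(0.35, 0.45) t7.22 [542.9 124.2 198.4] F [5.2 1.5 1.8] T [ 0.57 -0.74 -0.14] w18.7
crop origin 177 150 scale 6
(array([268.576, 151.914]), 0.62)
```

View pics/g2.png

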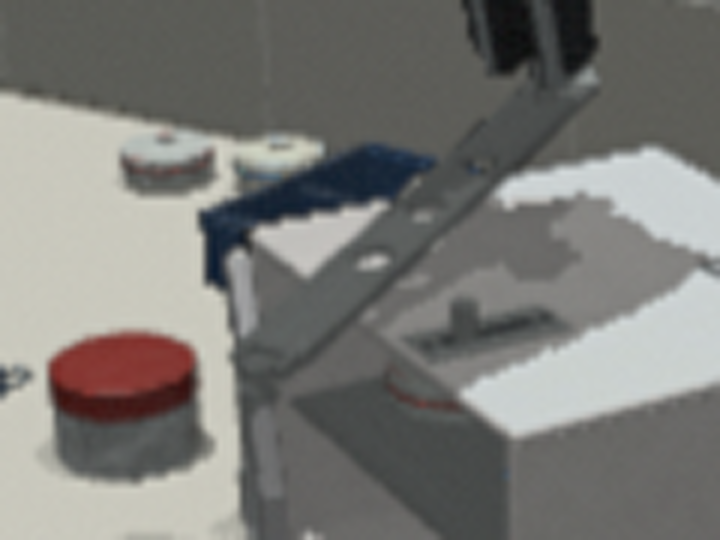

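```bash
python3 - <<'E'
from kin import *
inv=lambda w:(np.array([[np.cos(p[2]),np.sin(p[2])],[-np.sin(p[2]),np.cos(p[2])]])@(np.asarray(w)[:2]-p[:2])).round(1)
for n,c,q,z in(("pegtop scene","scene",[254.1,199.6],154),("pegbase","scene",[254.1,204.8],140),("pegtop top","top",[296.,239.6],154),("slot near","scene",[177+420/6-.5,150+345/6-.5],140),("slot far","scene",[177+555/6-.5,150+315/6-.5],140),
  ("roof FR","scene",[177+510/6-.5,150+437/6-.5],140),("hinge","scene",[177+240/6-.5,150+240/6-.5],140)):
    w=at_z(c,q,z);print(n,w.round(1),inv(w))
P,R=pose(.35,.45,.25);k=P+R[:,2]*-18.7;o=status.get_obs();print("cmd err",o["position"]-P)
h=lambda d:k+(R@np.array([(173-d),0,33]) )
print("holes proj",[ ((proj("scene",h(d))[0]+.5-[177,150])*6).round().tolist() for d in(64,96,128,0)])
E
```

```text
pegtop scene [451.4  64.6 154. ] [-64.4 -30.3]
pegbase [455.4  69.3 140. ] [-61.7 -24.7]
pegtop top [454.7  64.4 154. ] [-61.2 -29.7]
slot near [437.6  72.1 140. ] [-79.7 -26.3]
slot far [486.3  58.1 140. ] [-29.  -28.1]
roof FR [411.6   2.  140. ] [ -87.9 -100.7]
hinge [453.5 188.9 140. ] [-92.6  90.8]
cmd err [0.92542275 0.31639403 0.52930139]
holes proj [[368.0, 269.0], [422.0, 219.0], [473.0, 171.0], [250.0, 377.0]]
```

```bash
cat >> kin.py <<'E'
from scipy.optimize import brentq
def at_peg(xp,psi,yp=-30.):
    L=96*np.cos(psi)
    pv=lambda t:np.array([-94-130*np.sin(t),100-130*np.cos(t)])
    th=brentq(lambda t:np.hypot(*(np.array([xp,yp])-pv(t)))-L,.2,1.0)
    d=np.array([xp,yp])-pv(th);return th,np.arctan2(d[1],d[0]),psi
def go(xp,psi,yp=-30.,speed=60):robot.servo_line(*pose(*at_peg(xp,psi,yp)),speed=speed)
def F(n=4):
    a=[]
    for _ in range(n):robot.hold(.02);a.append(status.get_obs()["ft_force"])
    return np.mean(a,0)
E
python3 - <<'E'
from kin import *
x=-68.;print(at_peg(x,.25))
robot.servo_line(*pose(*(np.array(at_peg(x,.25))*[1,0,1]+[0,.1,0])),speed=90);show()
go(x,.25);go(x,.19);f0=F();show("hover")
psi=.19
while psi>.10:
    psi-=.01;go(x,psi,speed=30);f=F();print(round(psi,3),(f-f0).round(1),round(status.get_obs()["t"],2))
    if f[2]-f0[2]>1.8:break
crop("scene","g3.png",world(p,[[-60,-20,165]])[0],50,7)
E
```

```text
(0.5265628465436413, np.float64(-0.19047115759875083), 0.25)
 t7.97 [527.5  80.8 198.5] F [4.4 0.7 2.6] T [ 0.27 -0.92 -0.23] w19.0
hover t9.30 [514.5  34.4 187.4] F [ 4.8 -0.2  0.4] T [ 0.19 -0.87 -0.37] w18.4
0.18 [ 0.5 -0.1 -0. ] 9.62
0.17 [ 0.4  0.2 -0.4] 9.93
0.16 [-0.3  0.2 -0.7] 10.25
0.15 [ 0.7  0.2 -0.6] 10.57
0.14 [ 0.2  0.2 -0.5] 10.88
0.13 [ 0.4  0.2 -0.6] 11.2
0.12 [ 0.5  0.3 -0.4] 11.52
0.11 [ 0.7  0.1 -0.7] 11.83
0.1 [-0.   0.  -1.4] 12.15
crop origin 203 155 scale 7
```

View pics/g3.png

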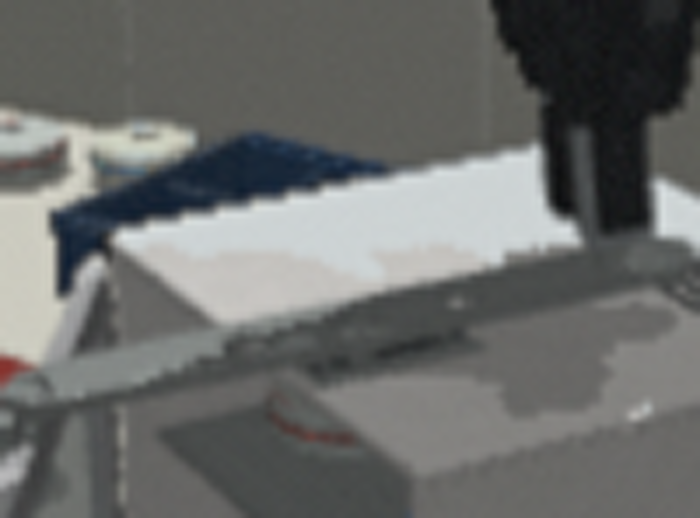

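```bash
python3 - <<'E'
from kin import *
f0=F();psi=.10;print(f0.round(1))
while psi>.0:
    psi-=.01;go(-68.,psi,speed=30);f=F();print(round(psi,3),(f-f0).round(1),round(status.get_obs()["t"],2))
    if abs(f[2]-f0[2])>3 or np.hypot(*(f-f0)[:2])>5:break
show()
crop("scene","g4.png",world(p,[[-60,-20,165]])[0],50,7)
E
```

```text
[5.2 0.9 0.4]
0.09 [ 0.1 -0.6 -0.2] 12.58
0.08 [ 0.2 -0.4 -0.1] 12.9
0.07 [ 0.4 -0.4 -0.5] 13.22
0.06 [-0.5 -0.3 -0.4] 13.53
0.05 [ 0.1 -0.3 -0.1] 13.85
0.04 [-0.3 -0.6 -0.4] 14.17
0.03 [-0.1 -0.3 -0.7] 14.48
0.02 [-0.1 -0.6 -0.4] 14.8
0.01 [-0.5 -0.5  0.3] 15.12
0.0 [-0.2 -0.8  0.9] 15.43
-0.01 [-0.6 -0.8  2.3] 15.75
 t15.75 [517.8  32.3 153.8] F [4.8 0.  3. ] T [ 0.11 -0.99 -0.39] w19.2
crop origin 203 155 scale 7
```

View pics/g4.png

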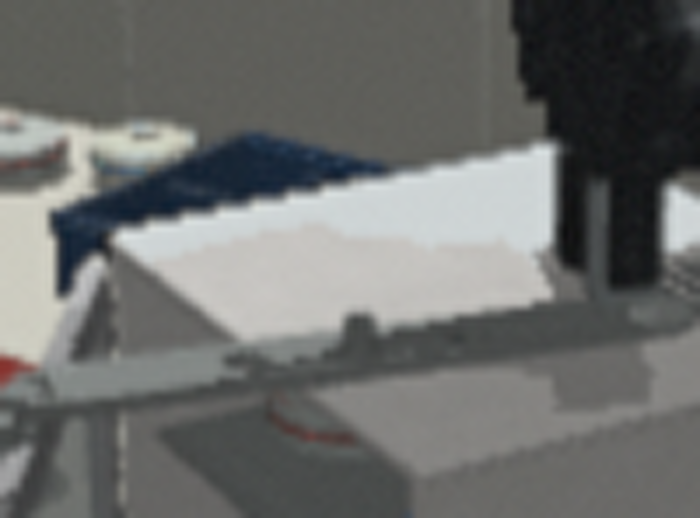

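```bash
python3 - <<'E'
from kin import *
go(-68,0.,speed=30);show()
for x in(-67,-66,-65,-64,-63,-62):
    go(x,0.,speed=30);f=F();print(x,f.round(1),round(status.get_obs()["t"],2))
    if f[0]<1.5:break
robot.command_gripper(60);show("open")
o=status.get_obs();robot.servo_line(o["position"]+[0,0,60],speed=100);show("up")
robot.servo_line(status.get_obs()["position"]+[0,0,60],speed=150)
crop("scene","g5.png",world(p,[[-60,-20,165]])[0],55,6)
q=np.array([.974,.048,.099,1.622,0,status.get_obs()["qpos"][5]])
robot.movej(q);im=capture("top");cv2.imwrite("pics/t5.png",cv2.resize(im[150:320,150:400,::-1],None,fx=3.2,fy=3.2,interpolation=2));show()
E
```

```text
t16.05 [517.5  32.5 155.3] F [4.9 0.7 1.9] T [ 0.08 -1.11 -0.47] w18.8
-67 [4.8 0.3 1.3] 16.37
-66 [ 5.1 -0.1  1.7] 16.68
-65 [4.6 0.4 1.4] 17.0
-64 [3.4 1.  1.9] 17.32
-63 [-1.3  2.2  2.1] 17.63
open t18.11 [523.1  33.  155.1] F [-1.1 -0.9 -0.4] T [-0.02 -0.01  0.  ] w60.3
up t18.86 [522.9  33.  214.7] F [-0.2 -0.4 -0.3] T [ 0.02 -0.01  0.01] w59.7
crop origin 198 151 scale 6
 t21.40 [238.2 467.9 231.3] F [0.9 0.3 0.8] T [ 0.04 -0.01  0.03] w60.2
```

View pics/t5.png

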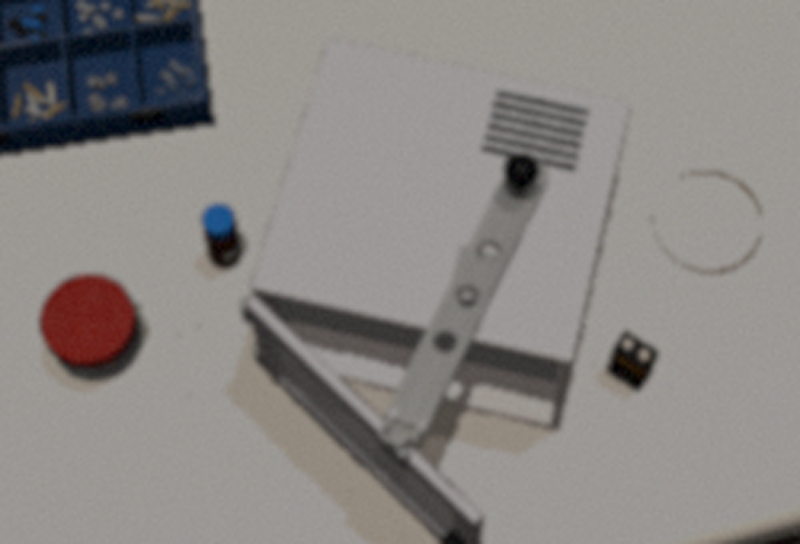

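View pics/g5.png

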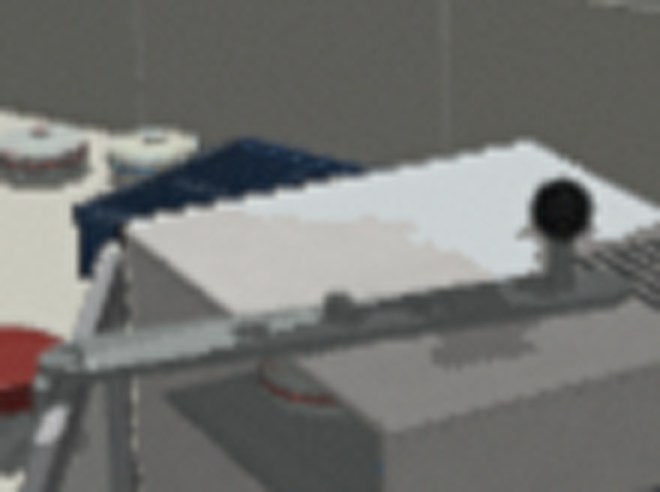

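The top view shows the middle hole at (467,295) filled by the peg. The outer holes at (487,250) and (445,342) are empty. The door is held ajar, and the vial, tin and cell sit at the same pixels as at the start. The scene view shows the bar flat with the peg standing through it at (338,303).

```bash
python3 -c "
from plant import *
print(workorder.hand_in(),status.get_obs()['t'])"
```

```text
the job is handed in; nothing more can be done
the job is handed in; nothing more can be done
```

The cabinet door is propped ajar: the bar's middle hole is over the peg, the bar lies flat, and the door stayed open after I let go. I handed the job in at about 21.5 s; the limit is 51 s.

- **How it went:** I gripped the knob, lifted the bar and pushed the door open to about 0.5 rad with the bar still off to the left. Then I swung it over the peg and lowered it in small steps while watching the wrist force. The hole went over the peg on the first try. The upward push never rose more than about 2–3 N, and that was only when the bar reached its level stop. I let the spring settle the bar against the peg before releasing.
- **Last checks:** With the arm back at its start position, the top view showed the peg in the middle hole and both outer holes empty. The scene view, taken just after release, showed the bar flat with the peg through it. The vial, tin and battery block had not moved in the top view.
- **What disagreed:** The image networks' positions were up to 20 mm out for the parts I needed, and worse for the vial, so I used my own fit of the picture. Image estimates of the peg put it 1 to 5 mm in front of the slot's middle. The spring load came off with the hole about 3–4 mm in front of it, which agrees with that.

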